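Hang an embroidery hoop on a latching J-hook

TASK

Lift the large embroidery hoop out of its rack by the rim and hang it on the J-hook of the counter stand: press the rim down past the sprung brass latch until it is fully home on the hook's seat and the latch has snapped shut over it, without forcing anything. Then, still holding the hoop, tug it gently upward against the shut latch to be sure that it holds, and let go so that it hangs there at rest. Leave the rack, the small hoop and the other things on the counter where they are.

Things in the scene. Friction and masses are not known exactly. Their poses are not given: they have to be found in the camera images.
- hoop_centre (a point): Large embroidery hoop: pale wooden ring, 160 mm outside, 140 mm inside (rim 10 mm thick), 12 mm wide along its axis, 60 to 105 g, standing on edge in an end slot of the rack. Point: centre of the ring; x its axis (level), z up at the start. The rim's highest part, 80 mm above, is free: pinch it across the 12 mm. A brass screw juts 14 mm out of the rim at +y.
- small_hoop_centre (a point): Small embroidery hoop (bystander): dark wooden ring, 120 mm outside, 12 mm wide, standing in the rack's other end slot, 110 mm from the large one. Point: its centre; x its axis.
- rack: Low wooden rack, 170 x 98 x 40 mm, fixed. Three slots 15 mm wide and 24 mm deep at -55, 0 and +55 mm along its x; the hoops stand in the end slots, axes along x. Origin: centre of its underside; z up. To its left, at the counter's end, a tall heat press holds its lever out near its top: swing in from the start well clear of it.
- hook_stand: Steel counter stand, fixed: round foot of 62 mm radius, a telescopic post at x = +22 mm with a clamp collar, and a J-hook of 10 mm rod on top. Origin: centre of the foot's underside; z up, x along the hook, its upturned tip at -x. The hook's height is set by hand and not measured here: its seat (top of the rod) is 190 to 222 mm above the counter. Forces over 15 N spoil it.
- throat (a point): Middle of the hook's throat at 206 mm above the counter (the true seat lies up to 16 mm above or below); axes as the stand's. The throat is 34 mm wide: tip's inner face at x = -17 mm, post's face at x = +17 mm; tip and post end 42 mm above the seat; hook and latch lie within 10 mm of y = 0. The hoop comes from the tip's side, the tip going through it; it hangs with its centre 70 mm under the seat.
- latch (a joint): Sprung brass flap across the throat, 10 mm wide, 32 mm long, hinged in front of the post (x = +14 mm, 39 mm above the seat), sloping down to the tip's inner face. 0 rad: shut, on a stop (it cannot rise); up to 1.15 pushed down. A rim pressed down opens it with 3 to 10 N; it springs shut over a rim that is below its end and then leaves it about 17 mm of free lift.
- press_line (a point): Point 8.5 mm from the throat's middle towards the tip, 206 mm up. With the middle of the rim's width on the upright line through it (2 mm either way), the latch slips off the rim and snaps shut 4 to 8 mm above the seat; nearer the post it jams. On the seat the force climbs steeply. Pinched 40 to 50 mm beside its top, the hoop goes on with the fingers beside the hook.
- collar_box: Loose bystander: flat green carton, 62 x 110 x 28 mm, behind the rack. Origin: centre of its underside; z up.
Mind the look-alikes: they are no part of the job. Of the things that look like the hook_stand, the larger one is meant.

How it is judged:
On the way, in this order (a step that is already met when the one before it is completed fails the run):
1. the large hoop's rim bears on the hook's seat with the latch shut over it (value of joint latch below 0.08 rad and x of hoop_centre in the frame of hook_stand between -0.022 and 0.022 m and y of hoop_centre in the frame of hook_stand between -0.05 and 0.05 m and distance between hoop_centre and latch between 0.1 and 0.118 m and contact force between hoop and latch below 1 N and contact force between hoop and hook_stand above 0.3 N), for 0.1 s.
2. the hoop is tugged upward against the shut latch with more than 3 N (contact force between hoop and latch above 3 N and value of joint latch below 0.08 rad and x of hoop_centre in the frame of hook_stand between -0.03 and 0.03 m and distance between hoop_centre and latch between 0.08 and 0.118 m), for 0.2 s.
At the end, for the whole second after the job is handed in: The large hoop hangs at rest by its rim on the hook's seat, under the latch, which is shut (under 0.08 rad): its centre is within 22 mm of the stand's origin in x and 50 mm in y, and 100 to 118 mm from the latch's hinge, and it bears on the hook and not on the latch (all of step 1 and linear speed of hoop below 0.03 m/s); the robot touches nothing.
It fails at once if the stand, its hook or its latch is pushed or pulled with more than 15 N (contact force between hook_stand and anything else above 15 N).
It fails at once if the small hoop is moved by more than 20 mm (distance of small_hoop_centre from where it was at the start of the episode above 0.02 m).
It fails at once if the green carton is moved by more than 30 mm (distance of collar_box from where it was at the start of the episode above 0.03 m).
It also fails if it takes over 72 s, if anything falls off the work surface, if the arm or the gripper's body presses on something with over 40 N, if the wrist force passes 120 N, or if a joint passes its speed limit or range.

ROBOT

A 6-joint arm with a two-finger parallel gripper is mounted at the origin on a cart in front of the work surface, level with it; the furniture and walls round the work are solid. World frame = base frame: x ahead of the robot, y to its left, z up, the work surface at z = 0. Lengths are in m, angles in rad, forces in N, time in s.
With the tool pointing down it reaches from about 0.35 to 0.975 m from the base axis. Payload 4.9 kg.
Tool frame: the origin (TCP) lies midway between the tips of the shut fingers; the grasp point (between the pads) lies 19 mm behind it; z points along the fingers, y is the line along which they close (so a half turn about z gives the same grasp; the last joint's range is limited). The gripper opens to 85 mm and grips with 20 to 120 N. Pads are 22 mm wide; open, the fingers measure 114 mm over their backs; the gripper's body (76 mm by 85 mm) begins 54 mm behind the grasp point. The pads swing forward as they close: fully open they stand 13 mm farther back than shut.
Start: joints at [-1.338, 0.053, 1.613, -0, 1.476, -0.119], TCP at [0.215, -0.587, 0.231] pointing down, gripper open.
Joint ranges: [-3.01, 3.01], [-1.01, 2.22], [0.06, 2.58], [-1.02, 4.17], [0.09, 2.62], [-3.14, 3.14]. Speed limits (rad/s): [2.57, 2.57, 3.14, 3.14, 3.14, 3.14].

INTERFACE

Orientations are given as a unit quaternion [w, x, y, z].
In Python, from plant import state, grab_frame, job_done, cut_out, place_of gives the robot as it stands.
- The arm moves only by the tool jog_arm, never from a script. Its argument "motion" is text: rows parted by semicolons, each of 7 numbers parted by spaces: the opening in per cent of the stroke, from 0 (shut) to 100 (fully open), then the shift along the tool's x, y, z as a fraction of full scale, then the turn, a rotation vector about the tool's x, y, z as a fraction of full scale. A call has exactly 5 rows; each row is the pose to reach, as a shift and turn from the pose commanded when the call began, along the tool's axes at that moment; what a row does not reach only later rows make up. Full scale, the value 1, is 50 cm for a shift and 1.5 rad for a turn. A row lasts 1/8 s, in which the tool goes at most 62.5 mm and 10.7 degrees, less where a joint would pass 70% of its speed; a pose out of reach is approached as far as the arm can. A call with a number of a shift or a turn outside -1 to 1 is refused whole. A call with a gripper value outside its range is refused whole. The fingers move at their own pace and stop on an object; the grip force is fixed at half the most. Time passes only in rows, so rows that repeat a pose let the fingers close, or fill a call up. It gives the time, the measured TCP pose, the force, the opening and the grip force at its end, in the units of the state.
- state(): the state, without advancing time (a new reading comes with each control period).
- grab_frame(name): name is "scene" or "side" or "wrist"; returns a dict with "color" (400x640x3 uint8, red, green, blue), "range_z" (400x640 float32, m along the optical axis (not along the pixel's ray), 0 where there is no reading), "intrinsics" (3x3 intrinsics, pixels), "k1" (the pictures are not rectified: a ray, as slopes to the right and down, at radius r is drawn at 1 + k1 r^2 times it, then the intrinsics apply), "world_from_camera" (4x4, takes a point from camera to world coordinates). Camera axes: x right, y up, looking along -z (the intrinsics and any distortion apply to the point x, -y, -z); pixel columns grow to the right and rows downward; lengths in m; the calibration is good to about 2 mm. A picture is of the moment at which its call begins.
- job_done(): hands the job in; it is judged then, once.
Trained networks look in the newest picture that a camera, given by its name, has taken for a name from the list of things; names that differ only in an ending like _2 or _b are one class to them, and where a whole thing is asked for, a point or a joint stands for the part that bears it (a point fixed in the world has none). Each returns a list of dicts, best first, with "p" (0 to 1); they miss things now and then, are a little off and sometimes report something else, mostly with a low value. They report only what shows in the picture. A call takes as long as a camera call. They do not tell look-alikes from the thing itself.
- cut_out(camera, thing): "pixels" (400x640 bool, what is visible of it).
- place_of(camera, thing): "at" ([x, y, z] in m, in world coordinates, good to about 4 mm: a listed point, or the origin of a listed thing).
The state is a dict: "time": time; "joint_pos": joint angles; "joint_vel": joint speeds; "joint_efforts": joint torques, N m; "tool_pos": TCP position; "tool_rot": TCP orientation; "contact_force": force on the tool from outside, world axes, zero at the start; "ft_torque": the same for the moment, N m; "gripper_width": opening from 0.0 (shut) to 1.0 (fully open); "grasp_force": force on a finger pad.
Only numpy, scipy, OpenCV 4.12 (cv2) and the standard library are available. Lean on these libraries where they do the work, as an engineer would, in place of code of your own. Each camera call takes 0.05 s, during which the arm holds its last target. There are 200 camera calls.

## Working session

There is one attempt and no reset: what is moved stays moved. The work goes in short steps, Python scripts to look and compute and a tool call to move; the robot and the scene stay as the last step left them, time stands still between calls to the robot, and variables do not carry over. Pictures are saved under pics/ and viewed, at most 10 in all, crops included, and the job is handed in when it is done.

Besides the shell and the picture viewer there is one more tool, called after "Emit:" as a command line: name --argument value ..., lists and objects as JSON in quotes. jog_arm: Moves the arm, as the interface text tells. Shift numbers are shares of 50 cm and turn numbers shares of 1.5 rad, none past 1 either way. Its arguments: {"type":"object","properties":{"motion":{"type":"string"}},"required":["motion"]}

```bash
mkdir -p pics; ls; cat > h.py <<'E'
import numpy as np, cv2
from plant import *
from scipy.spatial.transform import Rotation as R
def cloud(f):
    K=f["intrinsics"];k=f["k1"];z=f["range_z"]
    v,u=np.mgrid[:400,:640]
    xd=(u-K[0,2])/K[0,0]; yd=(v-K[1,2])/K[1,1]
    x,y=xd.copy(),yd.copy()
    for _ in range(15):
        s=1+k*(x*x+y*y); x=xd/s;y=yd/s
    P=np.stack([x*z,-y*z,-z],-1); T=f["world_from_camera"]
    P=P@T[:3,:3].T+T[:3,3]; P[z<=0]=np.nan
    return P
def trot():
    q=state()["tool_rot"]; return R.from_quat([q[1],q[2],q[3],q[0]])
E
python3 - <<'E'
from h import *
for c in ["scene","side"]:
    f=grab_frame(c); cv2.imwrite(f"pics/{c}0.png",f["color"][...,::-1]); np.save(f"{c}0.npy",cloud(f)); print(c,f["world_from_camera"][:3,3].round(3))
    for t in ["hoop_centre","small_hoop_centre","rack","hook_stand","latch","throat","press_line","collar_box"]:
        try:
            for d in place_of(c,t): print(t,round(d["p"],2),np.round(d["at"],3))
        except Exception as e: print(t,e)
s=state();print(s)
E
```

```text
pics
scene [0.178 0.582 1.119]
hoop_centre 0.9 [0.482 0.133 0.086]
small_hoop_centre 0.77 [0.594 0.135 0.065]
rack 0.56 [0.536 0.133 0.001]
hook_stand 0.85 [ 0.637 -0.321  0.003]
hook_stand 0.61 [ 0.619 -0.151  0.002]
hook_stand 0.29 [ 0.621 -0.152  0.207]
latch it knows: collar_box, hook_stand, hoop_centre, press_line, rack, small_hoop_centre, throat
throat 0.86 [ 0.636 -0.323  0.145]
throat 0.57 [ 0.618 -0.153  0.207]
press_line 0.86 [ 0.633 -0.324  0.144]
press_line 0.75 [ 0.613 -0.152  0.206]
collar_box 0.59 [0.736 0.185 0.002]
side [ 0.588 -0.866  0.471]
hoop_centre 0.72 [0.48  0.132 0.088]
rack 0.63 [ 0.541  0.132 -0.002]
hook_stand 0.69 [ 0.622 -0.153 -0.005]
hook_stand 0.57 [ 0.638 -0.321 -0.001]
latch it knows: collar_box, hook_stand, hoop_centre, press_line, rack, small_hoop_centre, throat
throat 0.74 [ 0.637 -0.317  0.149]
throat 0.65 [ 0.623 -0.149  0.204]
press_line 0.89 [ 0.629 -0.327  0.147]
press_line 0.56 [ 0.61  -0.151  0.207]
collar_box 0.64 [0.736 0.19  0.   ]
{'time': 0.8, 'joint_pos': array([-1.33799193e+00,  5.26602533e-02,  1.61286844e+00,  4.13250826e-07,
        1.47600253e+00, -1.19016127e-01]), 'joint_vel': array([-0.00052935, -0.00075609, -0.00089607,  0.0017304 , -0.00113895,
        0.00177826]), 'joint_efforts': array([ 1.22936239e-03, -3.93635166e+01, -3.70437133e+01, -1.99389638e-05,
        3.58251300e-04, -7.66558571e-06]), 'tool_pos': array([ 0.21536934, -0.58671456,  0.23134711]), 'tool_rot': array([3.06527033e-05, 9.84567649e-01, 1.75004407e-01, 1.95187497e-06]), 'contact_force': array([ 1.2473795 , -0.29719951, -0.20297578]), 'ft_torque': array([ 0.00540542,  0.01107899, -0.00396282]), 'grasp_force': 0.0, 'gripper_width': 0.9982560558838108}
```

```bash
python3 - <<'E'
import cv2,numpy as np
a=cv2.imread("pics/scene0.png");b=cv2.imread("pics/side0.png")
cv2.imwrite("pics/both.png",cv2.resize(np.vstack([a,b]),(480,600)))
E
```

```text
(no output)
```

View pics/scene0.png

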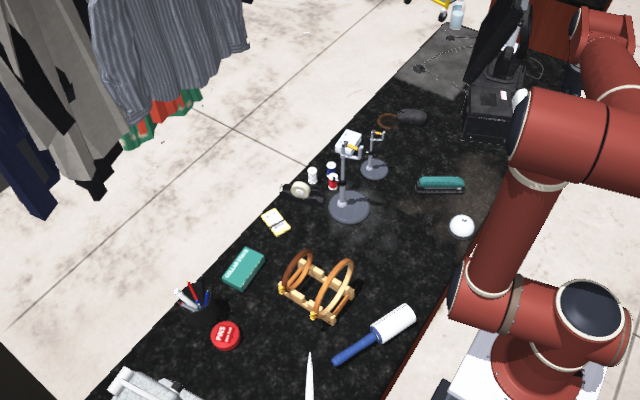

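View pics/side0.png

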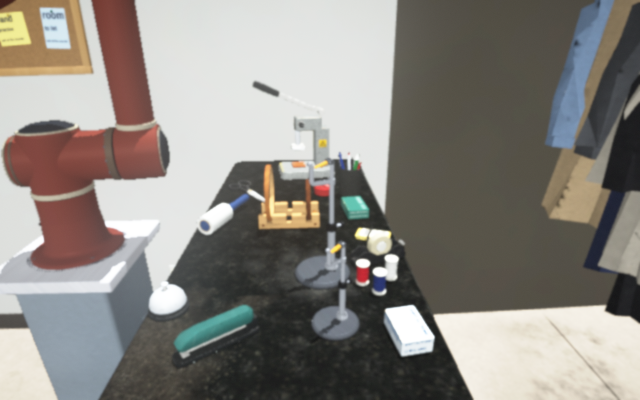

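Stand candidates in the scene picture are the one with foot at (349,207), place (0.62,-0.15), and the one at (374,169), place (0.637,-0.32). The first has the larger foot and a throat about 0.206 m up, so it fits. The pale large hoop is at (333,288) and the dark small one at (298,270). Next I'll measure orientations and confirm this in a crop.

```bash
python3 - <<'E'
from h import *
a=cv2.imread("pics/scene0.png");b=cv2.imread("pics/side0.png")
c1=cv2.resize(a[120:230,310:410],(400,440),interpolation=cv2.INTER_CUBIC)
c2=cv2.resize(b[150:290,270:370],(314,440),interpolation=cv2.INTER_CUBIC)
cv2.imwrite("pics/crop.png",np.hstack([c1,c2]))
C={c:np.load(c+"0.npy") for c in("scene","side")}
for c,P in C.items():
    p=P.reshape(-1,3); p=p[~np.isnan(p[:,0])]
    for n,xy in(("big",(.62,-.152)),("small",(.637,-.321))):
        d=np.hypot(p[:,0]-xy[0],p[:,1]-xy[1])
        q=p[(d<.08)&(p[:,2]<.012)&(p[:,2]>.004)]
        if len(q): 
            (cx,cy),r=cv2.minEnclosingCircle(q[:,:2].astype(np.float32)); print(c,n,"foot",len(q),round(cx,3),round(cy,3),round(r,3))
        q=p[(d<.07)&(p[:,2]>.16 if n=="big" else (d<.07)&(p[:,2]>.1))]
        print(c,n,"hook",len(q)); 
        if n=="big":
            q=q[np.argsort(-q[:,2])]; print(q[::max(1,len(q)//40)].round(3).tolist())
    for t in ("hoop_centre","small_hoop_centre"):
        for d in cut_out(c,t)[:1]:
            m=cv2.erode(d["pixels"].astype(np.uint8),np.ones((2,2)))>0
            q=P[m];q=q[~np.isnan(q[:,0])]; q=q[(q[:,2]>.045)]; q=q[np.linalg.norm(q-np.median(q,0),axis=1)<.13]
            for _ in range(3):
                A=np.c_[q[:,1],np.ones(len(q))]; co=np.linalg.lstsq(A,q[:,0],rcond=None)[0]; r=q[:,0]-A@co; q=q[abs(r)<max(.009,0)]
            print(c,t,round(d["p"],2),len(q),"x=%.4f*y+%.4f"%tuple(co),"std",r.std().round(4),"y",q[:,1].min().round(3),q[:,1].max().round(3),"zmax",np.sort(q[:,2])[-4:].round(3), "top y",q[q[:,2]>q[:,2].max()-.01].mean(0).round(3))
E
```

```text
scene big foot 529 0.62 -0.152 0.08
scene big hook 276
[[0.632, -0.146, 0.268], [0.642, -0.138, 0.265], [0.639, -0.146, 0.264], [0.594, -0.156, 0.263], [0.636, -0.142, 0.262], [0.638, -0.14, 0.262], [0.601, -0.157, 0.261], [0.616, -0.148, 0.261], [0.639, -0.134, 0.26], [0.629, -0.137, 0.259], [0.597, -0.151, 0.258], [0.626, -0.15, 0.257], [0.602, -0.154, 0.256], [0.615, -0.147, 0.255], [0.612, -0.156, 0.253], [0.612, -0.148, 0.252], [0.607, -0.148, 0.252], [0.615, -0.148, 0.251], [0.641, -0.137, 0.249], [0.599, -0.151, 0.247], [0.642, -0.137, 0.245], [0.6, -0.152, 0.241], [0.598, -0.154, 0.237], [0.601, -0.15, 0.235], [0.601, -0.151, 0.231], [0.638, -0.142, 0.228], [0.645, -0.138, 0.227], [0.638, -0.137, 0.225], [0.635, -0.137, 0.223], [0.616, -0.151, 0.222], [0.627, -0.148, 0.221], [0.607, -0.15, 0.221], [0.624, -0.143, 0.221], [0.643, -0.135, 0.22], [0.609, -0.15, 0.219], [0.629, -0.142, 0.219], [0.623, -0.151, 0.218], [0.626, -0.142, 0.217], [0.647, -0.137, 0.216], [0.616, -0.147, 0.214], [0.641, -0.137, 0.204], [0.643, -0.136, 0.2], [0.641, -0.137, 0.193], [0.643, -0.141, 0.184],
[... 952 characters left out ...]
], [0.615, -0.156, 0.219], [0.625, -0.153, 0.218], [0.615, -0.155, 0.217], [0.631, -0.148, 0.216], [0.615, -0.157, 0.215], [0.623, -0.154, 0.214], [0.613, -0.157, 0.213], [0.633, -0.146, 0.211], [0.641, -0.149, 0.205], [0.64, -0.147, 0.198], [0.638, -0.145, 0.193], [0.64, -0.145, 0.186], [0.64, -0.147, 0.18], [0.642, -0.148, 0.174], [0.644, -0.145, 0.168], [0.638, -0.147, 0.162]]
side small foot 1122 0.636 -0.32 0.044
side small hook 321
side hoop_centre 0.83 335 x=0.0015*y+0.4843 std 0.0035 y 0.051 0.209 zmax [0.167 0.167 0.168 0.168] top y [0.486 0.114 0.163]
side small_hoop_centre 0.51 115 x=-0.0055*y+0.5953 std 0.0028 y 0.071 0.125 zmax [0.122 0.122 0.123 0.123] top y [0.594 0.109 0.119]
```

View pics/crop.png

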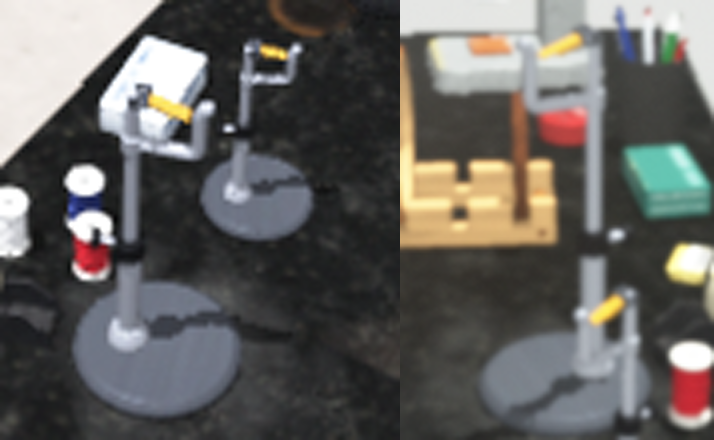

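The crop confirms it. The stand with foot at scene (349,207) is clearly the larger one. Its upturned tip points toward the robot and the yellow latch is at the top. The smaller one behind it, at (374,169), is the look-alike.

My measurements:
- **Throat:** about (0.6195, -0.150), yaw about 0.34, seat about 0.219 m up.
- **Hoop:** centre about (0.4835, 0.133, 0.087).

I'll pinch it 42 mm to the -y side of its top, with the tool tilted 0.5 rad.

```bash
cat >> h.py <<'E'
import json,sys
def pose_save(p,r): json.dump([list(p),list(r.as_quat())],open("cmd.json","w"))
def pose_load():
    p,q=json.load(open("cmd.json")); return np.array(p),R.from_quat(q)
def grot(yaw,t):  # hoop axis (tool y) at yaw, tool leaning t toward -lateral
    c,s=np.cos(t),np.sin(t)
    return R.from_euler('z',yaw)*R.from_matrix(np.array([[0,1,0],[c,0,s],[s,0,-c]]))
def hoop_tool(centre,yaw,t,a=.594,rad=.075):
    "TCP pose that holds a hoop of that centre"
    r=grot(yaw,t); lat=np.array([-np.sin(yaw),np.cos(yaw),0]); g=np.array(centre)+rad*(-np.sin(a)*lat+np.cos(a)*np.array([0,0,1]))
    return g+.019*r.as_matrix()[:,2], r
def call(wps,grip):
    "print one call of 5 rows; wps = 5 (or fewer, interpolated from now) world poses; updates cmd"
    p0,r0=pose_load(); out=[]
    if len(wps)==1:
        p1,r1=wps[0]; dv=(r0.inv()*r1).as_rotvec()
        wps=[(p0+(np.array(p1)-p0)*k/5,r0*R.from_rotvec(dv*k/5)) for k in range(1,6)]
    pp,rr=p0,r0
    for p,r in wps:
        st=np.linalg.norm(p-pp)*1e3; an=np.degrees((rr.inv()*r).magnitude())
        if st>62 or an>10.5: print("WARN",st,an)
        pp,rr=p,r
        d=r0.inv().apply(np.array(p)-p0)/.5; w=(r0.inv()*r).as_rotvec()/1.5
        out.append(" ".join([str(grip)]+["%g"%round(v,3) for v in [*d,*w]]))
    d=np.round(r0.inv().apply(np.array(p)-p0)/.5,3)*.5; w=np.round((r0.inv()*r).as_rotvec()/1.5,3)*1.5
    pose_save(p0+r0.apply(d),r0*R.from_rotvec(w)); print("; ".join(out))
E
python3 - <<'E'
from h import *
P=np.load("scene0.npy").reshape(-1,3); P=np.vstack([P,np.load("side0.npy").reshape(-1,3)]); P=P[~np.isnan(P[:,0])]
q=P[(P[:,2]>.2)&(P[:,1]>.2)&(P[:,0]>.2)&(P[:,0]<.85)&(P[:,1]<.9)]
for y in np.arange(.2,.9,.1):
    k=q[(q[:,1]>=y)&(q[:,1]<y+.1)]
    if len(k): print(round(y,1),len(k),k.min(0).round(2),k.max(0).round(2))
s=state(); pose_save(s["tool_pos"],trot())
g,r=hoop_tool([.4835,.133,.087],0,.5); z=r.as_matrix()[:,2]
print("tcp",g)
p0=np.array(s["tool_pos"])
r0=trot(); rv=(r0.inv()*r).as_rotvec(); print("turn",rv)
hi=g-.12*z; hi[2]=max(hi[2],.30); print("hi",hi)
A=np.array([.30,-.37,.36]);B=np.array([.40,-.12,.36])
call([(A,r0*R.from_rotvec(rv*.45))],100)
call([(B,r0*R.from_rotvec(rv*.85))],100)
call([(hi,r)],100)
E
```

```text
0.5 2232 [0.4  0.51 0.2 ] [0.67 0.6  0.36]
0.6 47 [0.63 0.6  0.23] [0.66 0.61 0.26]
0.7 17352 [0.2  0.78 0.2 ] [0.85 0.8  0.65]
0.8 184 [0.2 0.8 0.2] [0.85 0.81 0.65]
tcp [0.4835     0.10013306 0.13247908]
turn [ 0.30442082  0.43601646 -1.19220581]
hi [0.4835   0.042602 0.3     ]
100 0.062 -0.07 -0.051 0.018 0.026 -0.072; 100 0.123 -0.139 -0.103 0.037 0.052 -0.143; 100 0.185 -0.209 -0.154 0.055 0.078 -0.215; 100 0.247 -0.279 -0.206 0.073 0.105 -0.286; 100 0.308 -0.349 -0.257 0.091 0.131 -0.358
100 0.1 -0.031 0.025 0.016 0.023 -0.064; 100 0.2 -0.061 0.05 0.033 0.047 -0.127; 100 0.3 -0.092 0.075 0.049 0.07 -0.191; 100 0.4 -0.123 0.101 0.065 0.093 -0.254; 100 0.501 -0.153 0.126 0.081 0.116 -0.318
100 0.054 0.022 0.05 0.006 0.009 -0.024; 100 0.108 0.044 0.1 0.012 0.018 -0.047; 100 0.162 0.066 0.15 0.018 0.026 -0.071; 100 0.216 0.088 0.201 0.025 0.035 -0.095; 100 0.269 0.11 0.251 0.031 0.044 -0.119
```

Emit:
jog_arm --motion "100 0.062 -0.07 -0.051 0.018 0.026 -0.072; 100 0.123 -0.139 -0.103 0.037 0.052 -0.143; 100 0.185 -0.209 -0.154 0.055 0.078 -0.215; 100 0.247 -0.279 -0.206 0.073 0.105 -0.286; 100 0.308 -0.349 -0.257 0.091 0.131 -0.358"

```text
time: 1.62
tool_pos: [0.3001, -0.3684, 0.3609]
tool_rot: [-0.083, 0.895, 0.43, 0.084]
contact_force: [0.3, 0.3, 0.3]
gripper_width: 1.001
grasp_force: 0.0
```

Emit:
jog_arm --motion "100 0.1 -0.031 0.025 0.016 0.023 -0.064; 100 0.2 -0.061 0.05 0.033 0.047 -0.127; 100 0.3 -0.092 0.075 0.049 0.07 -0.191; 100 0.4 -0.123 0.101 0.065 0.093 -0.254; 100 0.501 -0.153 0.126 0.081 0.116 -0.318"

```text
time: 2.25
tool_pos: [0.4006, -0.1182, 0.36]
tool_rot: [-0.151, 0.752, 0.624, 0.152]
contact_force: [1.0, -0.7, -1.0]
gripper_width: 1.0
grasp_force: 0.0
```

Emit:
jog_arm --motion "100 0.054 0.022 0.05 0.006 0.009 -0.024; 100 0.108 0.044 0.1 0.012 0.018 -0.047; 100 0.162 0.066 0.15 0.018 0.026 -0.071; 100 0.216 0.088 0.201 0.025 0.035 -0.095; 100 0.269 0.11 0.251 0.031 0.044 -0.119"

```text
time: 2.88
tool_pos: [0.4837, 0.0436, 0.2995]
tool_rot: [-0.175, 0.684, 0.686, 0.175]
contact_force: [-0.2, -0.6, 0.1]
gripper_width: 1.004
grasp_force: 0.0
```

```bash
python3 - <<'E'
from h import *
print(state()["tool_pos"],pose_load()[0],(trot().inv()*pose_load()[1]).magnitude())
f=grab_frame("wrist"); P=cloud(f)
cv2.imwrite("pics/w1.png",f["color"][...,::-1])
for d in place_of("wrist","hoop_centre"): print(round(d["p"],2),d["at"])
m=cut_out("wrist","hoop_centre")
if m:
    q=P[m[0]["pixels"]]; q=q[~np.isnan(q[:,0])]; q=q[(q[:,2]>.05)&(abs(q[:,0]-.4835)<.03)]
    print(len(q)); 
    for lo,hi in((.05,.07),(.07,.09),(.09,.11),(.11,.15),(.15,.2)):
        k=q[(q[:,1]>lo)&(q[:,1]<hi)]
        if len(k): print(lo,len(k),np.percentile(k,[2,50,98],axis=0).round(3).tolist())
g,r=hoop_tool([.4835,.133,.087],0,.5); z=r.as_matrix()[:,2]
call([(g-.05*z,r)],100); call([(g,r)],100)
E
```

```text
[0.48371267 0.04362941 0.29954169] [0.48329987 0.04248966 0.29980888] 0.0014854139788948101
1419
0.05 151 [[0.479, 0.054, 0.097], [0.485, 0.062, 0.124], [0.49, 0.069, 0.136]]
0.07 245 [[0.478, 0.07, 0.135], [0.485, 0.08, 0.147], [0.49, 0.09, 0.155]]
0.09 240 [[0.479, 0.091, 0.155], [0.484, 0.1, 0.161], [0.49, 0.11, 0.164]]
0.11 434 [[0.478, 0.111, 0.162], [0.485, 0.129, 0.167], [0.49, 0.149, 0.169]]
0.15 291 [[0.479, 0.151, 0.139], [0.485, 0.168, 0.16], [0.49, 0.195, 0.166]]
100 -0.012 0 0.05 -0 0 0; 100 -0.024 0 0.1 -0 0 0; 100 -0.036 0 0.149 -0 0 0; 100 -0.047 0 0.199 -0 0 0; 100 -0.059 0 0.249 -0 0 0
100 -0 0 0.02 -0 0 0; 100 -0 0 0.04 -0 0 0; 100 -0 0 0.06 -0 0 0; 100 -0 0 0.08 -0 0 0; 100 -0 0.001 0.1 -0 0 0
```

View pics/w1.png

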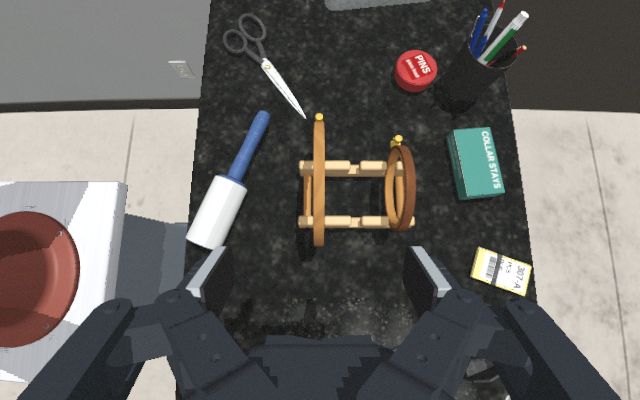

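The wrist view shows the large hoop at columns 313–325, rows 115–245, midway between the open fingers, with the small hoop well to the right at (405,185). The measured rim plane is x≈0.4845.

Emit:
jog_arm --motion "100 -0.012 0 0.05 0 0 0; 100 -0.024 0 0.1 0 0 0; 100 -0.036 0 0.149 0 0 0; 100 -0.047 0 0.199 0 0 0; 100 -0.059 0 0.249 0 0 0"

```text
time: 3.65
tool_pos: [0.4836, 0.0754, 0.1765]
tool_rot: [-0.174, 0.685, 0.685, 0.175]
contact_force: [-0.3, -0.5, 0.7]
gripper_width: 1.0
grasp_force: 0.0
```

Emit:
jog_arm --motion "100 0 0 0.02 0 0 0; 100 0 0.001 0.04 0 0 0; 100 0 0.002 0.06 0 0 0; 100 0 0.002 0.08 0 0 0; 100 0 0.002 0.1 0 0 0"

```text
time: 4.28
tool_pos: [0.4844, 0.1006, 0.1322]
tool_rot: [-0.175, 0.685, 0.685, 0.175]
contact_force: [-0.3, -0.4, 0.0]
gripper_width: 1.0
grasp_force: 0.0
```

Emit:
jog_arm --motion "0 0 0 0 0 0 0; 0 0 0 0 0 0 0; 0 0 0 0 0 0 0; 0 0 0 0 0 0 0; 0 0 0 0 0 0 0"

```text
time: 4.9
tool_pos: [0.4845, 0.1001, 0.1329]
tool_rot: [-0.175, 0.685, 0.685, 0.175]
contact_force: [-0.4, -1.4, 1.0]
gripper_width: 0.123
grasp_force: 59.3
```

```bash
python3 - <<'E'
from h import *
p,r=pose_load(); p=p+r.apply([0,.0005,0]); pose_save(p,r)   # y 0.002 instead of 0.001 in last call
print(p)
call([hoop_tool([.4845,.133,.25],0,.5)],0)
u=np.array([np.cos(.34),np.sin(.34),0]); 
T=np.array([.6195,-.150,.215])-.09*u; print(T)
m=(np.array([.4845,.133,.25])+T)/2
call([hoop_tool(m,.17,.5)],0); call([hoop_tool(T,.34,.5)],0)
E
```

```text
[0.48423878 0.10025202 0.1325243 ]
0 0.031 0 -0.057 -0 0 0; 0 0.062 0 -0.114 -0 0 0; 0 0.094 0 -0.172 -0 0 0; 0 0.125 0 -0.229 -0 0 0; 0 0.156 0 -0.286 -0 0 0
[ 0.53465208 -0.18001384  0.215     ]
0 -0.058 0.012 -0.024 0.011 0 -0.02; 0 -0.116 0.025 -0.048 0.022 0 -0.04; 0 -0.174 0.037 -0.071 0.032 0 -0.06; 0 -0.233 0.049 -0.095 0.043 0 -0.079; 0 -0.291 0.062 -0.119 0.054 0 -0.099
0 -0.059 0.001 -0.024 0.011 0 -0.02; 0 -0.117 0.003 -0.048 0.022 0 -0.04; 0 -0.176 0.004 -0.072 0.033 0 -0.06; 0 -0.235 0.006 -0.097 0.044 0 -0.08; 0 -0.294 0.007 -0.121 0.054 0 -0.1
```

Emit:
jog_arm --motion "0 0.031 0 -0.057 0 0 0; 0 0.062 0 -0.114 0 0 0; 0 0.094 0 -0.172 0 0 0; 0 0.125 0 -0.229 0 0 0; 0 0.156 0 -0.286 0 0 0"

```text
time: 5.52
tool_pos: [0.484, 0.1001, 0.2962]
tool_rot: [-0.175, 0.685, 0.685, 0.175]
contact_force: [0.3, -0.0, 0.0]
gripper_width: 0.124
grasp_force: 59.1
```

Emit:
jog_arm --motion "0 -0.058 0.012 -0.024 0.011 0 -0.02; 0 -0.116 0.025 -0.048 0.022 0 -0.04; 0 -0.174 0.037 -0.071 0.032 0 -0.06; 0 -0.233 0.049 -0.095 0.043 0 -0.079; 0 -0.291 0.062 -0.119 0.054 0 -0.099"

```text
time: 6.15
tool_pos: [0.5154, -0.0571, 0.2774]
tool_rot: [-0.189, 0.624, 0.741, 0.159]
contact_force: [-0.4, -0.0, 0.4]
gripper_width: 0.126
grasp_force: 59.1
```

Emit:
jog_arm --motion "0 -0.059 0.001 -0.024 0.011 0 -0.02; 0 -0.117 0.003 -0.048 0.022 0 -0.04; 0 -0.176 0.004 -0.072 0.033 0 -0.06; 0 -0.235 0.006 -0.097 0.044 0 -0.08; 0 -0.294 0.007 -0.121 0.054 0 -0.1"

```text
time: 6.78
tool_pos: [0.5456, -0.2122, 0.26]
tool_rot: [-0.202, 0.559, 0.792, 0.143]
contact_force: [0.6, 0.4, -1.5]
gripper_width: 0.128
grasp_force: 59.1
```

```bash
cat > look.py <<'E'
from h import *
n=sys.argv[1]; s=state(); print(s["tool_pos"].round(4),pose_load()[0].round(4),"F",s["contact_force"].round(2))
u=np.array([np.cos(.34),np.sin(.34),0]);v=np.array([-u[1],u[0],0]);O=np.array([.6195,-.150,0])
for c in("scene","side","wrist"):
    f=grab_frame(c);P=cloud(f);cv2.imwrite(f"pics/{c}{n}.png",f["color"][...,::-1]);np.save(f"{c}{n}.npy",P)
    for t in("hoop_centre","throat","press_line"):
        for d in place_of(c,t)[:2]: print(c,t,round(d["p"],2),np.round(d["at"],4),"hook frame",np.round([(d["at"]-O)@u,(d["at"]-O)@v],4))
    m=cut_out(c,"hoop_centre")
    if m:
        q=P[m[0]["pixels"]];q=q[~np.isnan(q[:,0])];q=q[(q[:,2]>.08)]
        Q=np.c_[(q-O)@u,(q-O)@v,q[:,2]]; Q=Q[abs(Q[:,0]-np.median(Q[:,0]))<.02]
        A=np.c_[Q[:,1],Q[:,2]-.2,np.ones(len(Q))]; co=np.linalg.lstsq(A,Q[:,0],rcond=None)[0]
        k=Q[:,2]>.15
        print(c,"plane",co.round(4),"lat",np.percentile(Q[:,1],[1,99]).round(4),"z",np.percentile(Q[:,2],[0,1,99,100]).round(4),len(Q),"u",np.percentile(Q[k,0],[3,50,97]).round(4))
E
python3 look.py 2
```

```text
[ 0.5456 -0.2122  0.26  ] [ 0.5455 -0.2112  0.2605] F [ 0.63  0.36 -1.47]
scene hoop_centre 0.83 [ 0.5365 -0.184   0.2112] hook frame [-0.0896 -0.0044]
scene hoop_centre 0.47 [ 0.6226 -0.1504 -0.0008] hook frame [ 0.0028 -0.0014]
scene throat 0.85 [ 0.6179 -0.1522  0.204 ] hook frame [-0.0022 -0.0015]
scene throat 0.81 [ 0.6364 -0.3246  0.1463] hook frame [-0.0423 -0.1702]
scene press_line 0.89 [ 0.6114 -0.1539  0.2044] hook frame [-0.0089 -0.001 ]
scene press_line 0.88 [ 0.6319 -0.324   0.1457] hook frame [-0.0463 -0.1682]
scene plane [ 0.0027  0.0127 -0.0898] lat [-0.0713  0.0922] z [0.1398 0.144  0.2964 0.297 ] 470 u [-0.0943 -0.0893 -0.083 ]
side throat 0.83 [ 0.6242 -0.1484  0.206 ] hook frame [ 0.005  -0.0001]
side throat 0.76 [ 0.638  -0.3181  0.1502] hook frame [-0.0386 -0.1646]
side press_line 0.81 [ 0.6302 -0.3236  0.1456] hook frame [-0.0478 -0.1672]
side press_line 0.63 [ 0.6085 -0.1548  0.208 ] hook frame [-0.012  -0.0009]
side plane [ 0.0008  0.0142 -0.0917] lat [-0.0794  0.0777] z [0.1381 0.1425 0.2814 0.2851] 847 u [-0.0965 -0.0916 -0.0856]
wrist throat 0.82 [ 0.6182 -0.1491  0.205 ] hook frame [-0.0009  0.0013]
wrist press_line 0.82 [ 0.6086 -0.1554  0.2046] hook frame [-0.0121 -0.0015]
wrist plane [-0.0025  0.0002 -0.0892] lat [-0.072   0.0879] z [0.2292 0.2342 0.2963 0.2977] 5962 u [-0.0947 -0.0893 -0.0837]
```

```bash
cat > mv.py <<'E'
from h import *
# args: grip, then du dv dz in mm (hook axes), linear in 5 rows
g=sys.argv[1]; d=np.array([float(x) for x in sys.argv[2:5]])/1000
u=np.array([np.cos(.34),np.sin(.34),0]);v=np.array([-u[1],u[0],0])
p,r=pose_load(); call([(p+d[0]*u+d[1]*v+d[2]*np.array([0,0,1]),r)],g)
E
python3 mv.py 0 81 0 0; python3 mv.py 0 0 0 -23
```

```text
0 -0 0.032 0 0 0 0; 0 -0 0.065 0 0 0 0; 0 -0 0.097 0 0 0 0; 0 -0 0.13 0 0 0 0; 0 -0 0.162 0 0 0 0
0 -0.004 -0 0.008 0 0 0; 0 -0.009 -0 0.016 0 0 0; 0 -0.013 -0 0.024 0 0 0; 0 -0.018 -0 0.032 0 0 0; 0 -0.022 -0 0.04 0 0 0
```

Emit:
jog_arm --motion "0 0 0.032 0 0 0 0; 0 0 0.065 0 0 0 0; 0 0 0.097 0 0 0 0; 0 0 0.13 0 0 0 0; 0 0 0.162 0 0 0 0"

```text
time: 8.15
tool_pos: [0.623, -0.1836, 0.2604]
tool_rot: [-0.202, 0.559, 0.791, 0.143]
contact_force: [-0.5, 0.4, -0.7]
gripper_width: 0.124
grasp_force: 59.1
```

```bash
python3 look.py 3; python3 - <<'E'
import cv2,numpy as np
b=cv2.imread("pics/side3.png")[120:280,250:410];a=cv2.imread("pics/wrist3.png")
cv2.imwrite("pics/c3.png",np.hstack([cv2.resize(b,(400,400),interpolation=2),cv2.resize(a[:,120:520],(400,400))]))
E
```

```text
[ 0.623  -0.1836  0.2604] [ 0.6219 -0.1842  0.2377] F [-0.47  0.36 -0.74]
scene hoop_centre 0.72 [ 0.613  -0.1552  0.2149] hook frame [-0.0079 -0.0027]
scene throat 0.93 [ 0.6382 -0.3207  0.1461] hook frame [-0.0393 -0.1672]
scene throat 0.62 [ 0.6152 -0.1529  0.207 ] hook frame [-0.005  -0.0013]
scene press_line 0.9 [ 0.61   -0.1534  0.2052] hook frame [-0.0101 -0.    ]
scene press_line 0.65 [ 0.6331 -0.3233  0.1442] hook frame [-0.045  -0.1679]
scene plane [-0.01    0.0018 -0.0061] lat [-0.0715  0.0934] z [0.138  0.1434 0.2971 0.299 ] 526 u [-0.0117 -0.0065  0.0002]
side hoop_centre 0.75 [ 0.6086 -0.1567  0.2159] hook frame [-0.0125 -0.0027]
side throat 0.94 [ 0.6371 -0.3172  0.1505] hook frame [-0.0392 -0.1635]
side throat 0.8 [ 0.6247 -0.1501  0.2061] hook frame [ 0.0049 -0.0018]
side press_line 0.91 [ 0.61   -0.1553  0.2056] hook frame [-0.0107 -0.0018]
side press_line 0.79 [ 0.6304 -0.3204  0.143 ] hook frame [-0.0466 -0.1643]
side plane [-0.0038  0.0049 -0.0116] lat [-0.0801  0.0739] z [0.1365 0.1398 0.2743 0.2791] 840 u [-0.0158 -0.0119 -0.0049]
wrist throat 0.73 [ 0.6193 -0.1488  0.2077] hook frame [0.0002 0.0012]
wrist press_line 0.74 [ 0.6113 -0.1572  0.2054] hook frame [-0.0101 -0.0041]
wrist plane [ 0.0004 -0.0039 -0.0084] lat [-0.0725  0.0865] z [0.23   0.2343 0.2961 0.2972] 5884 u [-0.0141 -0.0089 -0.0034]
```

View pics/c3.png

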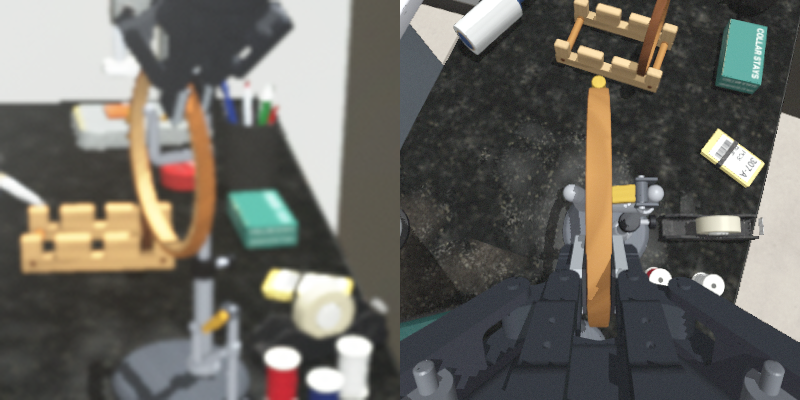

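Wrist crop: the rim (cols 588–612) lies over the throat between tip (572,193) and post (655,193), nearer the tip, as wanted, and the fingers are beside the hook. Now I'll descend to just above the latch and calibrate against the tip's inner face by touch.

Emit:
jog_arm --motion "0 -0.004 0 0.008 0 0 0; 0 -0.009 0 0.016 0 0 0; 0 -0.013 0 0.024 0 0 0; 0 -0.018 0 0.032 0 0 0; 0 -0.022 0 0.04 0 0 0"

```text
time: 9.52
tool_pos: [0.6218, -0.1842, 0.2373]
tool_rot: [-0.202, 0.559, 0.791, 0.143]
contact_force: [-0.1, 0.1, -0.3]
gripper_width: 0.123
grasp_force: 59.2
```

Emit:
jog_arm --motion "0 -0.002 0 0.004 0 0 0; 0 -0.004 0 0.007 0 0 0; 0 -0.006 0 0.0105 0 0 0; 0 -0.006 0 0.0105 0 0 0; 0 -0.006 0 0.0105 0 0 0"

```text
time: 10.15
tool_pos: [0.622, -0.1843, 0.2318]
tool_rot: [-0.202, 0.559, 0.791, 0.143]
contact_force: [0.0, 0.1, -0.4]
gripper_width: 0.123
grasp_force: 59.2
```

```bash
python3 - <<'E'
from h import *
p,r=pose_load(); pose_save(p+r.apply([-.003,0,.00525]),r); print(pose_load()[0])
for i in range(3): s=state();grab_frame("side");print(s["tool_pos"].round(4),s["contact_force"].round(2),s["ft_torque"].round(3))
E
```

```text
[ 0.62192656 -0.18433207  0.23169012]
[ 0.622  -0.1843  0.2318] [ 0.01  0.13 -0.42] [-0.326 -0.124 -0.013]
[ 0.622  -0.1844  0.2318] [ 0.44 -1.26 -0.07] [-0.27  -0.062  0.01 ]
[ 0.622  -0.1844  0.2318] [-0.65 -0.4  -0.42] [-0.326 -0.092 -0.044]
```

Emit:
jog_arm --motion "0 0 -0.001 0 0 0 0; 0 0 -0.002 0 0 0 0; 0 0 -0.003 0 0 0 0; 0 0 -0.004 0 0 0 0; 0 0 -0.004 0 0 0 0"

```text
time: 10.92
tool_pos: [0.62, -0.185, 0.2317]
tool_rot: [-0.202, 0.559, 0.791, 0.143]
contact_force: [0.3, -0.9, -0.1]
gripper_width: 0.125
grasp_force: 59.1
```

Emit:
jog_arm --motion "0 0 -0.001 0 0 0 0; 0 0 -0.001 0 0 0 0; 0 0 -0.002 0 0 0 0; 0 0 -0.002 0 0 0 0; 0 0 -0.002 0 0 0 0"

```text
time: 11.55
tool_pos: [0.6191, -0.1853, 0.2317]
tool_rot: [-0.202, 0.559, 0.791, 0.143]
contact_force: [0.8, -0.5, 0.5]
gripper_width: 0.124
grasp_force: 59.1
```

Emit:
jog_arm --motion "0 0 -0.001 0 0 0 0; 0 0 -0.001 0 0 0 0; 0 0 -0.002 0 0 0 0; 0 0 -0.002 0 0 0 0; 0 0 -0.002 0 0 0 0"

```text
time: 12.18
tool_pos: [0.6183, -0.1856, 0.2318]
tool_rot: [-0.202, 0.559, 0.791, 0.143]
contact_force: [2.0, 1.0, -0.3]
gripper_width: 0.127
grasp_force: 59.1
```

```bash
python3 - <<'E'
from h import *
F=[]
for i in range(4): s=state();F.append(np.r_[s["contact_force"],s["ft_torque"]]);grab_frame("side")
print(s["tool_pos"].round(4),np.mean(F,0).round(3))
E
```

```text
[ 0.6183 -0.1856  0.2317] [ 2.175  0.83  -0.542 -0.203 -0.306 -0.216]
```

Contact with the tip came at about -3.3 mm, so I'll back off 3 mm to put the rim on the press line. Then I'll press down in small steps.

Emit:
jog_arm --motion "0 0 0.002 0 0 0 0; 0 0 0.004 0 0 0 0; 0 0 0.006 0 0 0 0; 0 -0.001 0.006 0.002 0 0 0; 0 -0.002 0.006 0.0035 0 0 0"

```text
time: 13.0
tool_pos: [0.6209, -0.1847, 0.2296]
tool_rot: [-0.202, 0.559, 0.791, 0.143]
contact_force: [-0.3, 0.1, -0.1]
gripper_width: 0.126
grasp_force: 59.2
```

Emit:
jog_arm --motion "0 -0.001 0 0.002 0 0 0; 0 -0.002 0 0.0035 0 0 0; 0 -0.003 0 0.0055 0 0 0; 0 -0.004 0 0.007 0 0 0; 0 -0.004 0 0.007 0 0 0"

```text
time: 13.62
tool_pos: [0.621, -0.1848, 0.2258]
tool_rot: [-0.202, 0.559, 0.791, 0.143]
contact_force: [-0.5, -0.1, 3.9]
gripper_width: 0.12
grasp_force: 59.6
```

Emit:
jog_arm --motion "0 -0.001 0 0.002 0 0 0; 0 -0.002 0 0.0035 0 0 0; 0 -0.003 0 0.0055 0 0 0; 0 -0.004 0 0.007 0 0 0; 0 -0.004 0 0.007 0 0 0"

```text
time: 14.25
tool_pos: [0.6209, -0.1849, 0.2215]
tool_rot: [-0.202, 0.559, 0.791, 0.143]
contact_force: [-1.8, -0.9, 4.8]
gripper_width: 0.127
grasp_force: 59.8
```

```bash
python3 - <<'E'
from h import *
s=state();print(s["tool_pos"].round(4),s["contact_force"].round(2),s["ft_torque"].round(3))
P=cloud(grab_frame("scene"));d=place_of("scene","hoop_centre")[:1];print(d[0]["at"] if d else 0)
u=np.array([np.cos(.34),np.sin(.34),0]);v=np.array([-u[1],u[0],0]);O=np.array([.6195,-.150,0])
m=cut_out("scene","hoop_centre")[0]["pixels"];q=P[m];q=q[~np.isnan(q[:,0])];Q=np.c_[(q-O)@u,(q-O)@v,q[:,2]];Q=Q[(Q[:,2]>.25)]
for a in range(-60,70,20):
    k=Q[abs(Q[:,1]*1000-a)<10]
    if len(k): print(a,k[:,2].max().round(4),np.median(k[:,0]).round(4))
E
```

```text
[ 0.6209 -0.1849  0.2215] [-1.82 -0.86  4.83] [0.187 0.245 0.171]
[0.6092, -0.1546, 0.1784]
-40 0.2514 -0.0071
-20 0.2578 -0.0087
0 0.2598 -0.0089
20 0.26 -0.009
40 0.2534 -0.0052
```

Emit:
jog_arm --motion "0 -0.001 0 0.002 0 0 0; 0 -0.002 0 0.0035 0 0 0; 0 -0.003 0 0.0055 0 0 0; 0 -0.004 0 0.007 0 0 0; 0 -0.005 0 0.0088 0 0 0"

```text
time: 15.02
tool_pos: [0.621, -0.1849, 0.2168]
tool_rot: [-0.202, 0.559, 0.791, 0.143]
contact_force: [-2.1, -0.7, 4.9]
gripper_width: 0.128
grasp_force: 59.9
```

Emit:
jog_arm --motion "0 -0.001 0 0.002 0 0 0; 0 -0.002 0 0.0035 0 0 0; 0 -0.003 0 0.0055 0 0 0; 0 -0.004 0 0.007 0 0 0; 0 -0.005 0 0.0088 0 0 0"

```text
time: 15.65
tool_pos: [0.6211, -0.185, 0.2119]
tool_rot: [-0.202, 0.559, 0.791, 0.143]
contact_force: [-1.2, -0.8, 6.7]
gripper_width: 0.127
grasp_force: 59.9
```

Emit:
jog_arm --motion "0 -0.001 0 0.002 0 0 0; 0 -0.002 0 0.0035 0 0 0; 0 -0.003 0 0.0055 0 0 0; 0 -0.004 0 0.007 0 0 0; 0 -0.005 0 0.0088 0 0 0"

```text
time: 16.27
tool_pos: [0.621, -0.1851, 0.2062]
tool_rot: [-0.202, 0.559, 0.791, 0.143]
contact_force: [-1.7, -1.2, 4.8]
gripper_width: 0.128
grasp_force: 59.8
```

Emit:
jog_arm --motion "0 -0.001 0 0.002 0 0 0; 0 -0.002 0 0.0035 0 0 0; 0 -0.003 0 0.0055 0 0 0; 0 -0.004 0 0.007 0 0 0; 0 -0.004 0 0.007 0 0 0"

```text
time: 16.9
tool_pos: [0.6211, -0.1852, 0.2021]
tool_rot: [-0.202, 0.559, 0.791, 0.143]
contact_force: [-2.6, -0.8, 3.7]
gripper_width: 0.125
grasp_force: 59.7
```

```bash
cat > rim.py <<'E'
from h import *
s=state();print(s["tool_pos"].round(4),s["contact_force"].round(2),s["ft_torque"].round(3))
f=grab_frame("scene");P=cloud(f);cv2.imwrite(f"pics/r{sys.argv[1]}.png",f["color"][...,::-1]);d=place_of("scene","hoop_centre")[:1];print(d[0]["at"] if d else 0)
u=np.array([np.cos(.34),np.sin(.34),0]);v=np.array([-u[1],u[0],0]);O=np.array([.6195,-.150,0])
m=cut_out("scene","hoop_centre")[0]["pixels"];q=P[m];q=q[~np.isnan(q[:,0])];Q=np.c_[(q-O)@u,(q-O)@v,q[:,2]];Q=Q[(Q[:,2]>.18)&(abs(Q[:,0])<.025)]
for a in range(-60,70,20):
    k=Q[abs(Q[:,1]*1000-a)<10]
    if len(k): print(a,k[:,2].max().round(4),np.median(k[:,0]).round(4))
q=P.reshape(-1,3);q=q[~np.isnan(q[:,0])];Q=np.c_[(q-O)@u,(q-O)@v,q[:,2]];Q=Q[(abs(Q[:,1])<.012)&(Q[:,2]>.2)&(abs(Q[:,0])<.04)]
print(sorted(map(tuple,(Q[:,[0,2]]*1000).round(0).astype(int).tolist()))[::2])
E
python3 rim.py a
```

```text
[ 0.6211 -0.1852  0.2021] [-2.56 -0.76  3.67] [-0.021  0.398  0.332]
[0.6081, -0.1559, 0.1539]
0 0.2426 -0.009
20 0.2398 -0.009
40 0.2336 -0.0086
60 0.2239 -0.0097
[(-26, 259), (-25, 262), (-24, 245), (-24, 263), (-23, 246), (-23, 268), (-22, 227), (-22, 234), (-22, 243), (-22, 257), (-21, 222), (-21, 260), (-20, 224), (-20, 235), (-20, 239), (-19, 242), (-19, 249), (-19, 256), (-18, 234), (-18, 262), (-17, 221), (-17, 236), (-17, 244), (-16, 250), (-16, 258), (-15, 222), (-14, 228), (-14, 233), (-13, 237), (-12, 217), (-12, 239), (-11, 237), (-10, 236), (-10, 239), (-9, 239), (-8, 239), (-7, 237), (-6, 237), (-6, 240), (-5, 238), (-4, 237), (-3, 238), (-2, 238), (-1, 239), (0, 242), (1, 242), (3, 218), (3, 222), (3, 242), (4, 222), (5, 224), (5, 247), (6, 217), (6, 245), (6, 252), (7, 249), (8, 219), (8, 222), (8, 253), (9, 247), (10, 223), (10, 254), (11, 255), (12, 214), (12, 221), (12, 250), (13, 256), (14, 218), (14, 259), (14, 263), (15, 219), (15, 251), (15, 264), (16, 223), (16, 265), (17, 217), (17, 223), (17, 264), (18, 222), (18, 264), (19, 218), (19, 260), (19, 265), (20, 218), (20, 228), (20, 254), (21, 219), (21, 235), (21, 243), (21, 261), (22, 203), (22, 212), (22, 225), (22, 252), (22, 261), (22, 263), (23, 226), (23, 239), (23, 256), (24, 203), (24, 219), (24, 227), (24, 235), (24, 263), (25, 210), (25, 238), (25, 245), (25, 257), (25, 263), (26, 223), (26, 263), (26, 268), (27, 213), (27, 227), (27, 247), (28, 206), (28, 232), (28, 240), (28, 251), (28, 260), (29, 218), (30, 222), (31, 223)]
```

The rim top is at about 0.240, so the underside is about 11 mm above the seat, at u≈-9. All good, so I'll continue.

Emit:
jog_arm --motion "0 -0.001 0 0.002 0 0 0; 0 -0.002 0 0.0035 0 0 0; 0 -0.003 0 0.0055 0 0 0; 0 -0.003 0 0.0055 0 0 0; 0 -0.003 0 0.0055 0 0 0"

```text
time: 17.68
tool_pos: [0.6212, -0.185, 0.1988]
tool_rot: [-0.202, 0.559, 0.791, 0.143]
contact_force: [0.2, 0.0, -0.9]
gripper_width: 0.127
grasp_force: 59.2
```

Emit:
jog_arm --motion "0 -0.001 0 0.002 0 0 0; 0 -0.002 0 0.0035 0 0 0; 0 -0.002 0 0.0035 0 0 0; 0 -0.002 0 0.0035 0 0 0; 0 -0.002 0 0.0035 0 0 0"

```text
time: 18.3
tool_pos: [0.6212, -0.1852, 0.1973]
tool_rot: [-0.202, 0.559, 0.791, 0.143]
contact_force: [0.3, -0.2, -0.8]
gripper_width: 0.128
grasp_force: 59.2
```

The force has gone, so the latch has snapped shut. Now down to the seat.

Emit:
jog_arm --motion "0 -0.001 0 0.002 0 0 0; 0 -0.002 0 0.0035 0 0 0; 0 -0.002 0 0.0035 0 0 0; 0 -0.002 0 0.0035 0 0 0; 0 -0.002 0 0.0035 0 0 0"

```text
time: 18.92
tool_pos: [0.6213, -0.1852, 0.1956]
tool_rot: [-0.202, 0.559, 0.791, 0.143]
contact_force: [-0.1, 0.4, 2.2]
gripper_width: 0.123
grasp_force: 59.5
```

Emit:
jog_arm --motion "0 -0.0005 0 0.001 0 0 0; 0 -0.001 0 0.0018 0 0 0; 0 -0.001 0 0.0018 0 0 0; 0 -0.001 0 0.0018 0 0 0; 0 -0.001 0 0.0018 0 0 0"

```text
time: 19.55
tool_pos: [0.6213, -0.1851, 0.1952]
tool_rot: [-0.202, 0.559, 0.791, 0.143]
contact_force: [-1.9, 0.9, 6.0]
gripper_width: 0.126
grasp_force: 59.8
```

Emit:
jog_arm --motion "0 -0.0005 0 0.001 0 0 0; 0 -0.001 0 0.0018 0 0 0; 0 -0.001 0 0.0018 0 0 0; 0 -0.001 0 0.0018 0 0 0; 0 -0.001 0 0.0018 0 0 0"

```text
time: 20.18
tool_pos: [0.6214, -0.185, 0.195]
tool_rot: [-0.202, 0.559, 0.791, 0.144]
contact_force: [-2.3, 0.7, 8.1]
gripper_width: 0.13
grasp_force: 60.1
```

```bash
python3 rim.py b | head -8; python3 - <<'E'
import cv2
cv2.imwrite("pics/rb2.png",cv2.resize(cv2.imread("pics/rb.png")[115:215,305:405],(500,500),interpolation=cv2.INTER_CUBIC))
E
```

```text
[ 0.6214 -0.185   0.195 ] [-2.28  0.73  8.14] [0.74  0.47  0.164]
[0.6189, -0.1474, -0.0016]
-20 0.2318 -0.0036
0 0.2517 -0.009
20 0.233 -0.0085
40 0.2274 -0.0082
60 0.218 -0.0084
[(-26, 257), (-25, 262), (-24, 244), (-24, 256), (-23, 258), (-23, 262), (-22, 225), (-22, 236), (-22, 240), (-22, 249), (-21, 257), (-21, 265), (-20, 223), (-20, 231), (-20, 240), (-19, 240), (-19, 248), (-18, 220), (-18, 252), (-18, 259), (-17, 230), (-17, 238), (-17, 244), (-16, 248), (-16, 257), (-15, 221), (-14, 229), (-13, 223), (-13, 231), (-13, 234), (-12, 231), (-11, 229), (-11, 251), (-11, 252), (-10, 232), (-10, 251), (-9, 233), (-8, 229), (-8, 232), (-8, 251), (-7, 230), (-6, 229), (-6, 230), (-6, 251), (-5, 233), (-5, 257), (-4, 231), (-3, 230), (-3, 231), (-3, 250), (-2, 229), (-2, 233), (-2, 259), (0, 248), (1, 219), (1, 254), (1, 259), (2, 221), (3, 219), (3, 256), (4, 221), (4, 257), (5, 252), (6, 215), (6, 258), (7, 223), (7, 256), (7, 265), (9, 213), (9, 221), (9, 260), (10, 256), (11, 220), (12, 214), (12, 226), (12, 262), (13, 261), (14, 222), (14, 258), (14, 266), (15, 263), (16, 222), (16, 264), (16, 266), (17, 221), (17, 256), (18, 221), (18, 265), (19, 265), (20, 212), (20, 218), (20, 228), (20, 240), (20, 262), (21, 217), (21, 235), (21, 246), (21, 260), (21, 263), (22, 210), (22, 220), (22, 236), (22, 262), (23, 222), (23, 241), (23, 248), (23, 263), (24, 220), (24, 225), (24, 255), (24, 261), (24, 265), (25, 212), (25, 229), (25, 242), (25, 248), (25, 264), (26, 262), (27, 220), (27, 234), (27, 264), (28, 214), (28, 228), (28, 252), (28, 258), (29, 232), (29, 261), (30, 216), (31, 222)]
```

View pics/rb2.png

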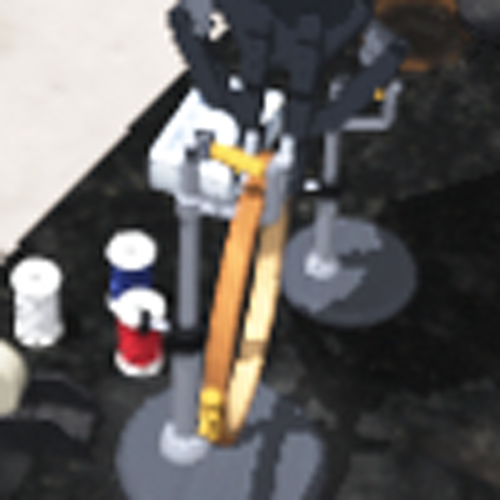

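The crop shows the yellow latch back up and shut over the rim at (235,160), with the hoop on the hook and its screw at (210,410). The measured latch is about 0.251 high, with the rim top at 0.230. Now the tug.

Emit:
jog_arm --motion "0 0.002 0 -0.004 0 0 0; 0 0.005 0 -0.009 0 0 0; 0 0.008 0 -0.014 0 0 0; 0 0.011 0 -0.02 0 0 0; 0 0.013 0 -0.024 0 0 0"

```text
time: 20.95
tool_pos: [0.6212, -0.1854, 0.2069]
tool_rot: [-0.202, 0.559, 0.791, 0.143]
contact_force: [-0.1, 0.3, -1.3]
gripper_width: 0.128
grasp_force: 59.1
```

Emit:
jog_arm --motion "0 0.001 0 -0.002 0 0 0; 0 0.002 0 -0.0035 0 0 0; 0 0.003 0 -0.0055 0 0 0; 0 0.003 0 -0.0055 0 0 0; 0 0.003 0 -0.0055 0 0 0"

```text
time: 21.58
tool_pos: [0.6212, -0.1853, 0.2099]
tool_rot: [-0.202, 0.559, 0.791, 0.143]
contact_force: [-0.5, 0.6, -0.6]
gripper_width: 0.128
grasp_force: 59.1
```

Emit:
jog_arm --motion "0 0.001 0 -0.002 0 0 0; 0 0.002 0 -0.0035 0 0 0; 0 0.002 0 -0.0035 0 0 0; 0 0.002 0 -0.0035 0 0 0; 0 0.002 0 -0.0035 0 0 0"

```text
time: 22.2
tool_pos: [0.6212, -0.1852, 0.2119]
tool_rot: [-0.202, 0.559, 0.791, 0.143]
contact_force: [0.1, 0.4, -0.3]
gripper_width: 0.124
grasp_force: 59.1
```

Emit:
jog_arm --motion "0 0.0005 0 -0.001 0 0 0; 0 0.001 0 -0.0018 0 0 0; 0 0.001 0 -0.0018 0 0 0; 0 0.001 0 -0.0018 0 0 0; 0 0.001 0 -0.0018 0 0 0"

```text
time: 22.82
tool_pos: [0.6212, -0.1853, 0.213]
tool_rot: [-0.202, 0.559, 0.791, 0.143]
contact_force: [-0.1, -0.6, -0.2]
gripper_width: 0.125
grasp_force: 59.1
```

Emit:
jog_arm --motion "0 0.0005 0 -0.001 0 0 0; 0 0.001 0 -0.0018 0 0 0; 0 0.001 0 -0.0018 0 0 0; 0 0.001 0 -0.0018 0 0 0; 0 0.001 0 -0.0018 0 0 0"

```text
time: 23.45
tool_pos: [0.6212, -0.1853, 0.2137]
tool_rot: [-0.202, 0.559, 0.791, 0.143]
contact_force: [0.2, -1.2, -4.0]
gripper_width: 0.129
grasp_force: 58.8
```

Emit:
jog_arm --motion "0 0.0005 0 -0.001 0 0 0; 0 0.0008 0 -0.0014 0 0 0; 0 0.0008 0 -0.0014 0 0 0; 0 0.0008 0 -0.0014 0 0 0; 0 0.0008 0 -0.0014 0 0 0"

```text
time: 24.08
tool_pos: [0.6211, -0.1854, 0.2143]
tool_rot: [-0.202, 0.559, 0.791, 0.143]
contact_force: [2.7, -2.1, -8.0]
gripper_width: 0.126
grasp_force: 58.5
```

Tug of about 7 N held, and the latch stayed shut. Now back down to the seat.

Emit:
jog_arm --motion "0 -0.003 0 0.0055 0 0 0; 0 -0.006 0 0.011 0 0 0; 0 -0.009 0 0.0165 0 0 0; 0 -0.012 0 0.022 0 0 0; 0 -0.0155 0 0.028 0 0 0"

```text
time: 24.7
tool_pos: [0.6213, -0.1852, 0.1988]
tool_rot: [-0.202, 0.559, 0.791, 0.143]
contact_force: [0.9, 0.2, -0.8]
gripper_width: 0.126
grasp_force: 59.2
```

Emit:
jog_arm --motion "0 -0.001 0 0.002 0 0 0; 0 -0.002 0 0.0035 0 0 0; 0 -0.003 0 0.0055 0 0 0; 0 -0.003 0 0.0055 0 0 0; 0 -0.003 0 0.0055 0 0 0"

```text
time: 25.32
tool_pos: [0.6213, -0.1853, 0.196]
tool_rot: [-0.202, 0.559, 0.791, 0.143]
contact_force: [0.2, -0.7, 1.0]
gripper_width: 0.126
grasp_force: 59.3
```

Lightly seated. Release, then retract along the tool axis.

Emit:
jog_arm --motion "60 0 0 0 0 0 0; 60 0 0 0 0 0 0; 60 0 0 0 0 0 0; 60 0 0 0 0 0 0; 60 0 0 0 0 0 0"

```text
time: 25.95
tool_pos: [0.6212, -0.1853, 0.1957]
tool_rot: [-0.202, 0.559, 0.791, 0.143]
contact_force: [0.7, -0.2, 0.2]
gripper_width: 0.599
grasp_force: 0.0
```

Emit:
jog_arm --motion "60 0 0 -0.03 0 0 0; 60 0 0 -0.08 0 0 0; 60 0 0 -0.15 0 0 0; 60 0 0 -0.22 0 0 0; 60 0 0 -0.3 0 0 0"

```text
time: 26.58
tool_pos: [0.6452, -0.2539, 0.3292]
tool_rot: [-0.202, 0.559, 0.791, 0.143]
contact_force: [1.1, -0.4, -0.8]
gripper_width: 0.598
grasp_force: 0.0
```

Emit:
jog_arm --motion "60 0 0 0 0 0 0; 60 0 0 0 0 0 0; 60 0 0 0 0 0 0; 60 0 0 0 0 0 0; 60 0 0 0 0 0 0"

```text
time: 27.2
tool_pos: [0.645, -0.2527, 0.3267]
tool_rot: [-0.202, 0.559, 0.791, 0.143]
contact_force: [0.4, 0.4, 0.4]
gripper_width: 0.599
grasp_force: 0.0
```

Emit:
jog_arm --motion "60 0 0 0 0 0 0; 60 0 0 0 0 0 0; 60 0 0 0 0 0 0; 60 0 0 0 0 0 0; 60 0 0 0 0 0 0"

```text
time: 27.82
tool_pos: [0.6451, -0.2531, 0.3274]
tool_rot: [-0.202, 0.559, 0.791, 0.143]
contact_force: [0.4, -0.5, -0.4]
gripper_width: 0.599
grasp_force: 0.0
```

```bash
python3 rim.py c | head -9; python3 - <<'E'
from h import *
f=grab_frame("side")["color"][...,::-1]
for c in("scene","side"):
    for i in range(2):
        d=place_of(c,"hoop_centre"); print(c,[(round(x["p"],2),np.round(x["at"],4)) for x in d[:2]]); grab_frame(c)
a=cv2.imread("pics/rc.png")[115:235,290:410]
cv2.imwrite("pics/fin.png",np.hstack([cv2.resize(a,(400,400)),cv2.resize(np.ascontiguousarray(f[150:290,250:390]),(400,400))]))
E
```

```text
[ 0.6451 -0.2531  0.3274] [ 0.38 -0.53 -0.41] [-0.187 -0.111 -0.029]
[0.6139, -0.1617, 0.1509]
scene [(0.59, array([ 0.6139, -0.1617,  0.1509])), (0.3, array([0.5383, 0.1364, 0.0025]))]
scene [(0.76, array([ 0.6093, -0.1607,  0.1495]))]
side [(0.56, array([ 0.6113, -0.1626,  0.1499]))]
side [(0.74, array([ 0.6108, -0.1599,  0.1499]))]Traceback (most recent call last):
  File "rim.py", line 5, in <module>
    m=cut_out("scene","hoop_centre")[0]["pixels"];q=P[m];q=q[~np.isnan(q[:,0])];Q=np.c_[(q-O)@u,(q-O)@v,q[:,2]];Q=Q[(Q[:,2]>.18)&(abs(Q[:,0])<.025)]
      ~~~~~~~~~~~~~~~~~~~~~~~~~~~~~~^^^
IndexError: list index out of range
```

View pics/fin.png

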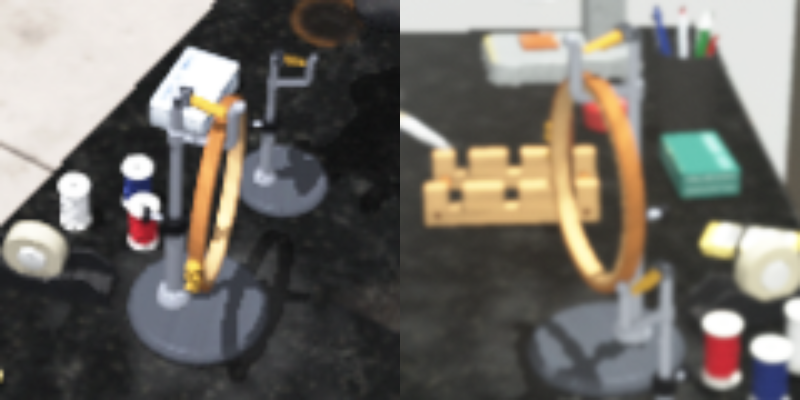

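Both views show the hoop hanging on the hook, with the yellow latch shut over it (left (205,105), right (600,42)). I'll let any swing die out, check stillness and the small hoop, and then hand in.

Emit:
jog_arm --motion "60 0 0 0 0 0 0; 60 0 0 0 0 0 0; 60 0 0 0 0 0 0; 60 0 0 0 0 0 0; 60 0 0 0 0 0 0"

```text
time: 29.05
tool_pos: [0.6451, -0.2531, 0.3273]
tool_rot: [-0.202, 0.559, 0.791, 0.143]
contact_force: [-0.7, -0.2, 0.1]
gripper_width: 0.601
grasp_force: 0.0
```

Emit:
jog_arm --motion "60 0 0 0 0 0 0; 60 0 0 0 0 0 0; 60 0 0 0 0 0 0; 60 0 0 0 0 0 0; 60 0 0 0 0 0 0"

```text
time: 29.68
tool_pos: [0.6451, -0.2531, 0.3274]
tool_rot: [-0.202, 0.559, 0.791, 0.143]
contact_force: [-0.5, -0.1, -0.2]
gripper_width: 0.596
grasp_force: 0.0
```

Emit:
jog_arm --motion "60 0 0 0 0 0 0; 60 0 0 0 0 0 0; 60 0 0 0 0 0 0; 60 0 0 0 0 0 0; 60 0 0 0 0 0 0"

```text
time: 30.3
tool_pos: [0.6451, -0.2531, 0.3274]
tool_rot: [-0.202, 0.559, 0.791, 0.143]
contact_force: [0.5, 0.1, 0.1]
gripper_width: 0.595
grasp_force: 0.0
```

```bash
python3 - <<'E'
from h import *
fs=[grab_frame("side")["color"][150:300,280:380].astype(float) for _ in range(6)]
print("frame diffs",[abs(fs[i]-fs[0]).mean().round(2) for i in range(1,6)],[np.percentile(abs(fs[i]-fs[0]),99.5) for i in range(1,6)])
grab_frame("scene")
for c in("scene","side"):
    for t in("small_hoop_centre","collar_box","hoop_centre"): print(c,t,[(round(x["p"],2),np.round(x["at"],3)) for x in place_of(c,t)[:1]])
print(state()["time"])
E
```

```text
frame diffs [np.float64(0.52), np.float64(0.53), np.float64(0.52), np.float64(0.53), np.float64(0.53)] [np.float64(2.0), np.float64(2.0), np.float64(2.0), np.float64(2.0), np.float64(2.0)]
scene small_hoop_centre [(0.82, array([0.591, 0.131, 0.067]))]
scene collar_box [(0.73, array([0.741, 0.187, 0.003]))]
scene hoop_centre [(0.91, array([ 0.611, -0.16 ,  0.15 ]))]
side small_hoop_centre []
side collar_box []
side hoop_centre [(0.58, array([ 0.611, -0.16 ,  0.153]))]
30.95
```

Everything is still and the bystanders haven't moved.

```bash
python3 -c "
from plant import *
print(job_done())"
```

```text
the job is handed in; nothing more can be done
None
```

The large hoop now hangs at rest on the larger stand's hook with the latch shut over it, after a tug of about 7 N that the latch held; the small hoop and carton were not moved, and I handed the job in at about 31 s (no verdict was returned).

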